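# Bring the called specimen under the microscope

## Robot

A 6-joint arm with a two-finger parallel gripper is mounted at the origin on the work surface. World frame = base frame: x ahead of the robot, y to its left, z up, the work surface at z = 0. Lengths are in mm, angles in rad, forces in N, time in s.
With the tool pointing down it reaches from about 250 to 800 mm from the base axis. Payload 3.9 kg.
Tool frame: the origin (TCP) lies on the centre line of the jaws, within the pads' length; the fingertips stand 22 mm ahead of it and the grasp point (between the pads) lies 3 mm ahead of it; z points along the fingers, y is the line along which they close (so a half turn about z gives the same grasp; the last joint's range is limited). The gripper opens to 85 mm and grips with 20 to 120 N. Pads are 22 mm wide; open, the fingers measure 114 mm over their backs; the gripper's body (76 mm by 85 mm) begins 54 mm behind the grasp point. The pads swing forward as they close: fully open they stand 13 mm farther back than shut.
Start: joints at [-1.338, 0.26, -0.138, 1.173, 0, 1.571], TCP at [121.115, -510.829, 253.304] pointing down, gripper open.
Joint ranges: [-2.78, 2.78], [-0.83, 1.72], [-1.28, 1.37], [-1.9, 2.12], [-1.57, 1.48], [-3.14, 3.14]. Speed limits (rad/s): [2.57, 2.57, 3.14, 3.14, 3.14, 3.14].

## Interface

Orientations are given as a 3x3 rotation matrix whose columns are the frame's x, y, z axes.
In Python, from station import readout, camera, workorder gives the robot as it stands. The module is installed in compiled form; this text tells all that it offers.
- The arm moves only by the shell command python3 -m creep 'ROWS' [FORCE]. ROWS is JSON, a list of rows, each a list of 3 entries, a list of its own where there are three numbers: the opening in per cent of the stroke, from 0 (shut) to 100 (fully open), then the shift along the tool's x, y, z in m, then the turn, a rotation vector about the tool's x, y, z in rad. In form: [[grip, [dx, dy, dz], [wx, wy, wz]], ...]. A call has 1 to 8 rows; each row shifts and turns the commanded pose from where the row before left it, along the tool's axes as they then stand; what a row does not reach is not made up. A row lasts 1/12 s, in which the tool goes at most 41.7 mm and 7.16 degrees, less where a joint would pass 70% of its speed; a pose out of reach is approached as far as the arm can. A call is refused whole if a number of a shift passes 0.0417 or a number of a turn 0.125, either way. A call with a gripper value outside its range is refused whole. The fingers move at their own pace and stop on an object; FORCE is the grip in N (left out, the last holds). Time passes only in rows, so rows that do not move let the fingers close. It gives the time, the measured TCP pose, the force, the opening and the grip force at its end, in the units of the state.
- readout.state(): the state, without advancing time (a new reading comes with each control period).
- camera(name): name is "scene" or "top" or "wrist"; returns a dict with "pixels" (384x512x3 uint8, red, green, blue), "z_map" (384x512 float32, mm along the optical axis (not along the pixel's ray), 0 where there is no reading), "fx", "fy", "cx", "cy" (pixels), "R" (3x3) and "t" (3): a world point X has camera coordinates R X + t; the wrist camera has in their place "T_tool_cam" (4x4, takes a point from camera to tool coordinates, whose origin is the TCP and whose axes are the flange's). Camera axes: x right, y down, z forward; pixel columns grow to the right and rows downward; lengths in mm; the calibration is good to about 2 mm. A picture is of the moment at which its call begins: read the wrist's pose just before it.
- workorder.close_job(): hands the job in; it is judged then, once.
The state is a dict: "t": time; "q": joint angles; "joint_velocities": joint speeds; "effort": joint torques, N m; "tool_pos": TCP position; "ee_rot": TCP orientation; "ft_force": force on the tool from outside, world axes, zero at the start; "wrist_torque": the same for the moment, N m; "grip_width": opening from 0.0 (shut) to 1.0 (fully open); "gripper_force": force on a finger pad.
Only numpy, scipy, OpenCV 4.12 (cv2) and the standard library are available. Lean on these libraries where they do the work, as an engineer would, in place of code of your own. Each camera call takes 0.05 s, during which the arm holds its last target. There are 200 camera calls.

## Task

The coloured tile on the white square of the black board says which specimen box is wanted. Bring the blue shuttle in line with the lane of the box of that colour, slide that box out of the lane (never lifting it) fully home into the shuttle, and slide the shuttle with it all the way back under the microscope to its stop. Last, flip the lamp's lever fully over, away from the robot; leave the other two boxes, the jar and the brush where they are.

Things in the scene. Friction and masses are not known exactly. Their poses are not given: they have to be found in the camera images.
- station: fixed grey board, 300 mm (x) by 470 mm (y), top 12 mm above the bench, at a varying place and yaw; origin on the bench, 15 mm right of the board's middle. Its x points away from the robot, y to the left. Three lanes run along x, centred at its y = +35, -60 and -155 mm, from x = -140 to -5 mm. Beyond them the blue shuttle slides along y, its middle at x = +60 mm
- shuttle (a joint): travel (m) of the blue shuttle along the station's -y: 0 = home at its stop, under the lens, middle at the station's y = +185 mm; it grows as the shuttle goes right, to 0.365. In line with the left, middle, right lane at 0.150, 0.245, 0.340. Friction about 2 N; it stays where left
- shuttle_seat (a point): middle of the blue shuttle, where a box's centre lies when fully home; 27 mm above the bench; axes as the station's. A fence without floor, open to the robot, 40 mm high above the bench, 78 mm wide inside; back wall's inner face 36 mm beyond this point, side walls from 38 mm before it, then flared guides to 55 mm before it that admit a box up to 8 mm out of line
- shuttle_post (a point): the shuttle's black upright post to push or pinch, 18 mm in diameter, its top 80 mm above the bench; the point is on its axis, 60 mm above the bench. It stands 130 mm to the right (station's -y) of the shuttle's middle, on a flat arm 24 mm wide whose top lies 26 mm above the bench
- lane_left (a point): far end of the left lane (station's +y), in its middle, on the board; axes as the station's. A lane is 78 mm wide, 135 mm long, open at both ends, between wooden rails 17 mm wide, 16 mm high above the board. The shuttle's mouth passes about 10 mm beyond this end
- lane_middle (a point): the same for the middle lane
- lane_right (a point): the same for the right lane (-y)
- lens (a point): lowest point of the microscope's lens, 145 mm above the bench, radius 34 mm, above the shuttle's home. The white microscope body (radius 50 mm, up to 0.4 m high) is above it, its column 180 mm further left (station's +y), eyepieces leaning left
- red_center (a point): red specimen box: open square card tray, 72 x 72 mm, 30 mm high, walls and floor 3 mm, 0.15 to 0.3 kg, a rock fixed in its middle (top 30 to 40 mm above the tray's underside). The point is the tray's centre, 15 mm above its underside; its x points along its lane away from the robot. It stands in one of the three lanes; which one varies
- green_center (a point): green specimen box, the same size and kind as the red one, with another rock; centre of the tray
- yellow_center (a point): yellow specimen box, the same size and kind as the red one, with another rock; centre of the tray
- call_square (a point): centre of the top of the white square, 62 mm wide, at the far end of the flat black call board (170 x 75 mm, 6 mm thick, fixed on the bench to the right). One tile lies in its middle: its colour is that of the wanted box. The other two tiles lie on the black part, 62 and 108 mm from this point, and mean nothing
- tile_red: red square tile, 34 mm wide, 7 mm thick, fixed on the call board; origin in the middle of its underside
- tile_green: green tile, the same
- tile_yellow: yellow tile, the same
- lamp_lever (a joint): angle (rad) of the lamp's lever: 0 = off, leaning 0.5 rad towards the robot; 1.0 = on, fully over, leaning 0.5 rad away from the robot. Light friction (about 1 N at the tip); it stays where it is left
- lamp_lever_tip (a point): centre of the red ball, 26 mm in diameter, at the tip of the lamp's lever, 60 mm from the hinge. The hinge lies level, 72 mm above the bench, in the middle of the cream lamp unit (120 x 100 mm, 50 mm high, with a grey block 70 x 50 mm, 25 mm high, on it)
- lamp_unit: the fixed cream lamp unit on the bench, left in front of the microscope; origin in the middle of its underside; the lever swings in its x-z plane towards its +x (away from the robot), hinge axis along its y
- jar_center (a point): small amber jar, 48 mm in diameter, 60 mm high, standing on the right of the bench; its centre. A bystander
- brush: brush, 150 mm long, lying on the right of the bench. A bystander; origin on its underside

How it is judged (in metres and radians):
On the way, in this order (a step that is already met when the one before it is completed fails the run):
1. the box of the called colour is fully home in the shuttle (((horizontal distance between tile_red and call_square below 0.015 m and x of red_center in the frame of shuttle_seat between -0.007 and 0.007 m and y of red_center in the frame of shuttle_seat between -0.008 and 0.008 m and z of red_center in the frame of shuttle_seat between -0.006 and 0.006 m) or (horizontal distance between tile_green and call_square below 0.015 m and x of green_center in the frame of shuttle_seat between -0.007 and 0.007 m and y of green_center in the frame of shuttle_seat between -0.008 and 0.008 m and z of green_center in the frame of shuttle_seat between -0.006 and 0.006 m) or (horizontal distance between tile_yellow and call_square below 0.015 m and x of yellow_center in the frame of shuttle_seat between -0.007 and 0.007 m and y of yellow_center in the frame of shuttle_seat between -0.008 and 0.008 m and z of yellow_center in the frame of shuttle_seat between -0.006 and 0.006 m))), for 0.2 s.
2. with that box in it, the shuttle is at its stop under the microscope (value of joint shuttle below 0.006 m and ((horizontal distance between tile_red and call_square below 0.015 m and x of red_center in the frame of shuttle_seat between -0.007 and 0.007 m and y of red_center in the frame of shuttle_seat between -0.008 and 0.008 m and z of red_center in the frame of shuttle_seat between -0.006 and 0.006 m) or (horizontal distance between tile_green and call_square below 0.015 m and x of green_center in the frame of shuttle_seat between -0.007 and 0.007 m and y of green_center in the frame of shuttle_seat between -0.008 and 0.008 m and z of green_center in the frame of shuttle_seat between -0.006 and 0.006 m) or (horizontal distance between tile_yellow and call_square below 0.015 m and x of yellow_center in the frame of shuttle_seat between -0.007 and 0.007 m and y of yellow_center in the frame of shuttle_seat between -0.008 and 0.008 m and z of yellow_center in the frame of shuttle_seat between -0.006 and 0.006 m))), for 0.2 s.
3. after that, the lamp's lever is fully over (value of joint lamp_lever above 0.9 rad), for 0.2 s.
At the end, for the whole second after the job is handed in: The called box is upright and at rest in the shuttle within 7 mm (along) and 8 mm (across) of the seat; shuttle within 6 mm of its stop under the microscope; lamp lever past 0.9 rad; the other boxes moved under 15 mm, jar and brush under 20 mm (value of joint shuttle below 0.006 m and value of joint lamp_lever above 0.9 rad and ((horizontal distance between tile_red and call_square below 0.015 m and x of red_center in the frame of shuttle_seat between -0.007 and 0.007 m and y of red_center in the frame of shuttle_seat between -0.008 and 0.008 m and z of red_center in the frame of shuttle_seat between -0.006 and 0.006 m and linear speed of box_red below 0.02 m/s and angle between red_center's own z axis and vertical below 0.06 rad and distance of each of green_center, yellow_center from where it was at the start of the episode below 0.015 m) or (horizontal distance between tile_green and call_square below 0.015 m and x of green_center in the frame of shuttle_seat between -0.007 and 0.007 m and y of green_center in the frame of shuttle_seat between -0.008 and 0.008 m and z of green_center in the frame of shuttle_seat between -0.006 and 0.006 m and linear speed of box_green below 0.02 m/s and angle between green_center's own z axis and vertical below 0.06 rad and distance of each of red_center, yellow_center from where it was at the start of the episode below 0.015 m) or (horizontal distance between tile_yellow and call_square below 0.015 m and x of yellow_center in the frame of shuttle_seat between -0.007 and 0.007 m and y of yellow_center in the frame of shuttle_seat between -0.008 and 0.008 m and z of yellow_center in the frame of shuttle_seat between -0.006 and 0.006 m and linear speed of box_yellow below 0.02 m/s and angle between yellow_center's own z axis and vertical below 0.06 rad and distance of each of red_center, green_center from where it was at the start of the episode below 0.015 m)) and distance of each of jar_center, brush from where it was at the start of the episode below 0.02 m); the robot touches nothing.
It fails at once if a specimen box is lifted or tipped out of its place (height (world z) of any of red_center, green_center, yellow_center above 0.045 m or angle between any of red_center, green_center, yellow_center's own z axis and vertical above 0.35 rad).
It fails at once if a box that was not called is moved by more than 20 mm ((horizontal distance between tile_red and call_square below 0.015 m and distance of any of green_center, yellow_center from where it was at the start of the episode above 0.02 m) or (horizontal distance between tile_green and call_square below 0.015 m and distance of any of red_center, yellow_center from where it was at the start of the episode above 0.02 m) or (horizontal distance between tile_yellow and call_square below 0.015 m and distance of any of red_center, green_center from where it was at the start of the episode above 0.02 m)).
It fails at once if the jar or the brush is moved by more than 30 mm (distance of any of jar_center, brush from where it was at the start of the episode above 0.03 m).
It also fails if it takes over 72 s, if anything falls off the work surface, if the arm or the gripper's body presses on something with over 40 N, if the wrist force passes 120 N, or if a joint passes its speed limit or range.

## Working session

There is one attempt and no reset: what is moved stays moved. The work goes in short steps, Python scripts to look and compute and a shell command to move; the robot and the scene stay as the last step left them, time stands still between calls to the robot, and variables do not carry over. Pictures are saved under pics/ and viewed, at most 10 in all, crops included, and the job is handed in when it is done.

```bash
mkdir -p pics; cat > h.py <<'E'
import numpy as np, cv2
from station import readout, camera, workorder
def snap(name,fn):
    c=camera(name); cv2.imwrite('pics/'+fn+'.png',c['pixels'][:,:,::-1]); np.savez(''+fn+'.npz',**c); return c
def load(fn): return dict(np.load(''+fn+'.npz'))
def px(c,u,v,r=1):
    w=c['z_map'][v-r:v+r+1,u-r:u+r+1]; z=np.median(w[w>0])
    p=np.array([(u-c['cx'])/c['fx']*z,(v-c['cy'])/c['fy']*z,z])
    return c['R'].T@(p-c['t'])
E
python3 - <<'E'
from h import *
s=readout.state(); print(s['t'],s['ee_rot'],s['grip_width'])
a=snap('top','top1');b=snap('scene','scene1')
cv2.imwrite('pics/top1b.png',cv2.resize(a['pixels'][:,:,::-1],(800,600),interpolation=cv2.INTER_CUBIC))
E
```

```text
0.0 [[ 9.73025425e-01  2.30697433e-01 -4.66100565e-04]
 [ 2.30697904e-01 -9.73023431e-01  1.96991357e-03]
 [ 9.27231868e-07 -2.02430441e-03 -9.99997951e-01]] 0.9966693551264451
```

View pics/top1b.png

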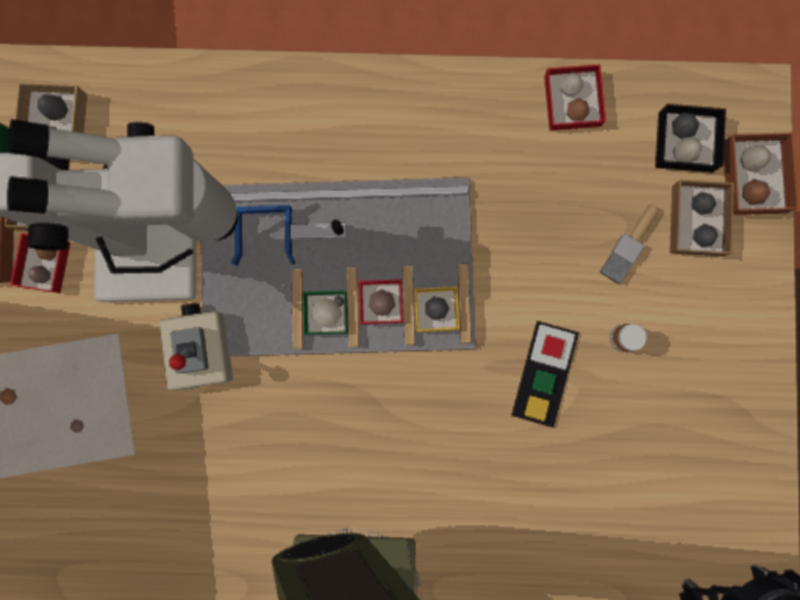

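View pics/scene1.png

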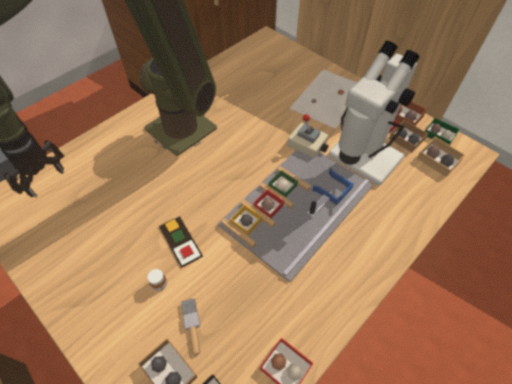

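The tile on the white square (551,346 in the enlarged top view) is red, and the red box is in the middle lane at (381,302). The shuttle is near home: its fence is at x≈235–290 and its post at (338,227). The lever ball is at (178,362).

```bash
python3 - <<'E'
from h import *
c=load('top1')
print('R',c['R'].round(3).tolist(),c['t'].round(0))
k=1.5625
for n,(u,v) in dict(call=(553,346),base=(365,560),redrock=(381,302),post=(338,225),arm=(315,231),ball=(178,362),boardRF=(466,186),boardRN=(472,345),boardLN=(240,350),fenceBL=(240,211),fenceBR=(288,209),g=(325,313),y=(437,308),jar=(630,338),lampL=(165,322),lamp2=(216,318),lamp3=(228,378),lamp4=(172,385),scope=(205,215)).items():
    print(n,px(c,round(u/k),round(v/k)).round(0))
# height map
z=c['z_map'];v,u=np.mgrid[0:384,0:512]
P=np.stack([(u-c['cx'])/c['fx']*z,(v-c['cy'])/c['fy']*z,z],-1)
W=(P-c['t'])@c['R']
hsv=cv2.cvtColor(c['pixels'],cv2.COLOR_RGB2HSV)
roi=np.zeros(z.shape,bool);roi[165:226,180:304]=1
m=roi&(abs(W[...,2]-28)<5)&(hsv[...,0]>8)&(hsv[...,0]<24)&(hsv[...,1]>70)
n,l,st,ce=cv2.connectedComponentsWithStats(m.astype(np.uint8))
for i in range(1,n):
    if st[i,4]>60:
        p=W[l==i]; mu=p.mean(0); d=np.linalg.svd((p-mu)[:,:2],full_matrices=False)[2][0]; d=d*np.sign(d[0]); a=(p-mu)[:,:2]@d
        print('rail',st[i,4],mu.round(1),'yaw',np.arctan2(d[1],d[0]).round(4),a.min().round(1),a.max().round(1))
for nm,m in dict(red=((hsv[...,0]<6)|(hsv[...,0]>174))&(hsv[...,1]>130)&roi, blue=(hsv[...,0]>95)&(hsv[...,0]<125)&(hsv[...,1]>130)).items():
    p=W[m]; 
    if len(p): 
        r=cv2.minAreaRect(p[abs(p[:,2]-(42 if nm=='red' else 40))<8][:,:2].astype(np.float32)); print(nm,len(p),r,np.median(p[:,2]))
E
```

```text
R [[0.029, -1.0, -0.007], [-0.996, -0.029, -0.086], [0.086, 0.01, -0.996]] [ -94.  499. 1176.]
call [ 433. -328.   16.]
base [156. -39. 336.]
redrock [497. -33.  50.]
post [618.  41.  81.]
arm [616.  84.  27.]
ball [386. 270. 140.]
boardRF [ 706. -172.   16.]
boardRN [ 429. -189.   14.]
boardLN [409. 207.  13.]
fenceBL [647. 214.  31.]
fenceBR [651. 132.  39.]
g [476.  61.  43.]
y [ 489. -128.   51.]
jar [ 448. -444.   61.]
lampL [452. 325.  51.]
lamp2 [460. 242.  51.]
lamp3 [361. 221.  31.]
lamp4 [349. 309.  51.]
scope [581. 189. 311.]
rail 311 [ 500.7 -172.2   29. ] yaw 0.055 -67.3 66.2
rail 313 [490.2  17.   28.8] yaw 0.0632 -67.8 66.0
rail 301 [494.3 -77.7  29. ] yaw 0.0591 -66.4 67.4
rail 299 [481.2 111.1  28.8] yaw 0.0629 -64.3 69.5
red 174 ((498.65679931640625, -31.545574188232422), (71.57406616210938, 71.15538024902344), 2.2116801738739014) 40.863018136405216
blue 309 ((607.201904296875, 172.9502716064453), (96.25855255126953, 101.49632263183594), 3.4057505130767822) 39.663688127974154
```

```bash
python3 -m creep '[[60,[0,0,0],[0,0,0.085]],[60,[0,0,0],[0,0,0.085]],[60,[0.0265,-0.026,0],[0,0,0]],[60,[0.0265,-0.026,0],[0,0,0]],[60,[0.0265,-0.026,0],[0,0,0]],[60,[0.0265,-0.026,0],[0,0,0]],[60,[0.0265,-0.026,0],[0,0,0]],[60,[0.0265,-0.026,0],[0,0,0]]]' 30
python3 -m creep '[[60,[0.0265,-0.026,0],[0,0,0]],[60,[0.0265,-0.026,0],[0,0,0]],[60,[0.0265,-0.026,0],[0,0,0]],[60,[0.0265,-0.026,0],[0,0,0]],[60,[0.0265,-0.026,0],[0,0,0]],[60,[0.0265,-0.026,0],[0,0,0]],[60,[0.0265,-0.026,0],[0,0,0]],[60,[0.0265,-0.026,0],[0,0,0]]]'
```

```text
t: 0.77
tool_pos: [270.6, -343.5, 253.0]
ee_rot: [[0.998, 0.062, -0.0], [0.062, -0.998, 0.001], [-0.0, -0.001, -1.0]]
ft_force: [0.5, -0.3, -0.2]
grip_width: 0.602
gripper_force: 0.0
t: 1.43
tool_pos: [469.2, -122.5, 253.0]
ee_rot: [[0.998, 0.063, -0.001], [0.063, -0.998, 0.0], [-0.001, -0.0, -1.0]]
ft_force: [-0.6, -0.9, 0.7]
grip_width: 0.599
gripper_force: 0.0
```

```bash
python3 -m creep '[[60,[0.027,-0.026,0],[0,0,0]],[60,[0.027,-0.026,0],[0,0,0]],[60,[0.027,-0.026,0],[0,0,0]],[60,[0.027,-0.026,0],[0,0,0]],[60,[0.027,-0.026,0],[0,0,0]],[60,[0,0,0],[0,0,0]],[60,[0,0,0],[0,0,0]]]'
cat >> h.py <<'E'
def wsnap(fn):
    s=readout.state(); c=camera('wrist')
    T=np.eye(4);T[:3,:3]=s['ee_rot'];T[:3,3]=s['tool_pos']; M=np.linalg.inv(T@c['T_tool_cam'])
    c['R']=M[:3,:3];c['t']=M[:3,3]
    cv2.imwrite('pics/'+fn+'.png',c['pixels'][:,:,::-1]); np.savez(''+fn+'.npz',**c); return c
E
python3 -c "
from h import *
wsnap('w1')"
```

```text
t: 2.02
tool_pos: [595.7, 15.5, 252.0]
ee_rot: [[0.998, 0.066, -0.002], [0.066, -0.998, -0.0], [-0.002, 0.0, -1.0]]
ft_force: [-1.2, -0.6, 0.1]
grip_width: 0.602
gripper_force: 0.0
```

View pics/w1.png

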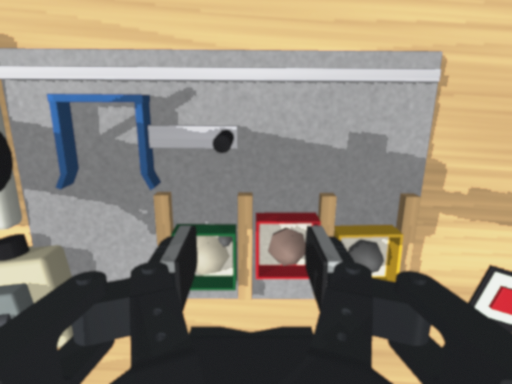

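The wrist view shows the shuttle fence (50–155, 95–185), the post top at (224,140), the red box at (288,245) in the middle lane, and rails at x≈245 and 328.

```bash
python3 - <<'E'
from h import *
c=load('w1')
for n,(u,v) in dict(post=(224,139),arm=(185,136),rail2far=(245,197),rail2near=(245,290),rail3far=(328,198),rail1far=(163,197),rail4far=(410,198),redTL=(258,216),redTR=(317,216),redBL=(258,276),redBR=(316,275),bwL=(55,98),bwR=(145,98),boardFR=(436,56),lampcorner=(60,258)).items():
    print(n,px(c,u,v).round(1))
E
```

```text
post [625.2  42.9  79.7]
arm [618.8  89.1  25.5]
rail2far [555.1  20.4  27.6]
rail2near [435.8  13.1  27. ]
rail3far [560.1 -73.   27.6]
rail1far [548.8 112.7  27.1]
rail4far [ 566.2 -165.3   27.4]
redTL [533.1   4.1  26.8]
redTR [537.5 -63.5  26.6]
redBL [464.7  -0.5  41.5]
redBR [597.2  -9.2 260. ]
bwL [649.9 216.8  39.6]
bwR [655.6 130.1  29.1]
boardFR [ 718.2 -170.4   11.5]
lampcorner [461.4 238.9  21.8]
```

```bash
python3 -m creep '[[60,[0.027,-0.025,0.0],[0,0,0]],[60,[0,0,0.038],[0,0,0]],[60,[0,0,0.038],[0,0,0]],[60,[0,0,0.038],[0,0,0]],[60,[0,0,0.038],[0,0,0]],[60,[0,0,0.034],[0,0,0]],[60,[0,0,0],[0,0,0]]]'
python3 -m creep '[[0,[0,0,0],[0,0,0]],[0,[0,0,0],[0,0,0]],[0,[0,0,0],[0,0,0]],[0,[0,0,0],[0,0,0]],[0,[0,0,0],[0,0,0]],[0,[0,0,0],[0,0,0]]]' 30
```

```text
t: 2.65
tool_pos: [613.4, 37.9, 60.5]
ee_rot: [[0.998, 0.062, -0.014], [0.062, -0.998, -0.0], [-0.014, -0.0, -1.0]]
ft_force: [-1.0, -0.4, -0.8]
grip_width: 0.602
gripper_force: 0.0
t: 3.15
tool_pos: [621.9, 39.8, 70.1]
ee_rot: [[0.998, 0.064, 0.004], [0.064, -0.998, 0.001], [0.004, -0.001, -1.0]]
ft_force: [-2.6, 0.4, 6.9]
grip_width: 0.203
gripper_force: 30.1
```

```bash
python3 -m creep '[[0,[0,0.026,0],[0,0,0]],[0,[0,0.028,0],[0,0,0]],[0,[0,0.028,0],[0,0,0]],[0,[0,0.028,0],[0,0,0]],[0,[0,0.028,0],[0,0,0]],[0,[0,0.028,0],[0,0,0]],[0,[0,0.026,0],[0,0,0]],[0,[0,0,0],[0,0,0]]]'
python3 -m creep '[[0,[0,0,0],[0,0,0]],[0,[0,0,0],[0,0,0]]]'
```

```text
t: 3.82
tool_pos: [633.7, -157.6, 70.1]
ee_rot: [[0.998, 0.059, 0.003], [0.059, -0.998, -0.004], [0.003, 0.005, -1.0]]
ft_force: [-4.5, -2.2, 9.2]
grip_width: 0.202
gripper_force: 30.6
t: 3.98
tool_pos: [633.5, -154.2, 70.1]
ee_rot: [[0.998, 0.062, 0.003], [0.062, -0.998, -0.003], [0.002, 0.003, -1.0]]
ft_force: [-4.0, -1.1, 8.5]
grip_width: 0.199
gripper_force: 30.4
```

```bash
python3 -m creep '[[0,[0,-0.002,0],[0,0,0]],[0,[0,0,0],[0,0,0]],[50,[0,0,0],[0,0,0]],[50,[0,0,0],[0,0,0]],[50,[0,0,0],[0,0,0]],[50,[0,0,-0.01],[0,0,0]],[50,[0,0,-0.038],[0,0,0]],[50,[0,0,-0.038],[0,0,0]]]'
python3 -m creep '[[0,[0,0,-0.038],[0,0,0]],[0,[0,0,-0.038],[0,0,0]],[0,[-0.015,-0.033,-0.01],[0,0,0]],[0,[-0.015,-0.033,-0.01],[0,0,0]],[0,[-0.015,-0.033,0],[0,0,0]],[0,[-0.015,-0.033,0],[0,0,0]],[0,[0,0,0],[0,0,0]],[0,[0,0,0],[0,0,0]]]'
python3 -c "
from h import *
wsnap('w2')"
```

```text
t: 4.65
tool_pos: [631.0, -149.3, 152.3]
ee_rot: [[0.998, 0.065, -0.005], [0.065, -0.998, 0.002], [-0.005, -0.002, -1.0]]
ft_force: [0.1, -1.2, 0.5]
grip_width: 0.501
gripper_force: 0.0
t: 5.32
tool_pos: [563.8, -20.6, 250.4]
ee_rot: [[0.998, 0.067, 0.001], [0.067, -0.998, 0.0], [0.001, -0.0, -1.0]]
ft_force: [0.0, 0.4, -0.2]
grip_width: -0.002
gripper_force: 0.0
```

View pics/w2.png

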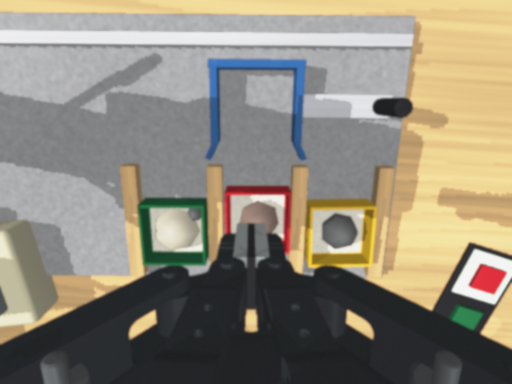

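The fence is now in front of the middle lane. Its side walls are at x≈215 and 299, the lane's rails at x≈215 and 299, and the post at (393,107).

```bash
python3 - <<'E'
from h import *
c=load('w2')
def hgt(u,v,z):  # ray at world height z
    d=c['R'].T@np.array([(u-c['cx'])/c['fx'],(v-c['cy'])/c['fy'],1]); o=-c['R'].T@c['t']; return (o+d*(z-o[2])/d[2])
L=lambda p:(lambda d:(d[0]*.998+d[1]*.063-72.5, -d[0]*.063+d[1]*.998-60))(p-np.array([492,-30.4,0]))
for n,(u,v,z) in dict(bl=(209,62,40),br=(305,62,40),r2f=(215,167,28),r3f=(300,167,28),redTL=(226,188,42),redTR=(290,188,42)).items():
    p=hgt(u,v,z); print(n,p.round(1),np.round(L(p),1), px(c,u,v).round(1))
# blue mask rows
hsv=cv2.cvtColor(c['pixels'],cv2.COLOR_RGB2HSV)
m=(hsv[...,0]>95)&(hsv[...,0]<125)&(hsv[...,1]>130)
for r in (75,90,105,120,135,150):
    x=np.where(m[r])[0]; print(r,x.min(),x.max())
E
```

```text
bl [662.2  27.9  40. ] [101.1 -12.5] [662.2  27.9  39.9]
br [668.5 -64.9  40. ] [ 101.5 -105.6] [668.6 -65.   39.1]
r2f [556.3  19.3  28. ] [ -5.1 -14.5] [556.2  19.4  27.4]
r3f [562.7 -73.3  28. ] [  -4.7 -107.2] [562.5 -73.4  27.1]
redTL [537.3   5.3  42. ] [-25.  -27.2] [533.    6.3  26.7]
redTR [542.  -62.7  42. ] [-24.6 -95.4] [536.8 -65.5  22.6]
75 210 303
90 211 302
105 211 301
120 211 300
135 212 300
150 210 301
```

```bash
python3 -m creep '[[0,[-0.032,0.002,0],[0,0,0]],[0,[-0.032,0.001,0],[0,0,0]],[0,[-0.032,0.001,0],[0,0,0]],[0,[-0.032,0.001,0],[0,0,0]],[0,[0,0,0.03],[0,0,0]],[0,[0,0,0.036],[0,0,0]],[0,[0,0,0.036],[0,0,0]],[0,[0,0,0.0],[0,0,0]]]'
python3 -m creep '[[0,[0,0,0],[0,0,0]]]'
```

```text
t: 6.03
tool_pos: [432.6, -36.0, 142.1]
ee_rot: [[0.998, 0.062, -0.01], [0.062, -0.998, 0.001], [-0.01, -0.002, -1.0]]
ft_force: [-1.6, -0.3, -0.8]
grip_width: 0.0
gripper_force: 0.0
t: 6.12
tool_pos: [435.9, -36.0, 146.3]
ee_rot: [[0.998, 0.063, -0.004], [0.063, -0.998, 0.001], [-0.004, -0.001, -1.0]]
ft_force: [-0.1, -0.3, 0.6]
grip_width: -0.005
gripper_force: 0.0
```

```bash
python3 -m creep '[[0,[0,-0.002,0.036],[0,0,0]],[0,[0,0,0.036],[0,0,0]],[0,[0,0,0.028],[0,0,0]],[0,[0,0,0],[0,0,0]],[0,[0.008,0,0],[0,0,0]],[0,[0.008,0,0],[0,0,0]],[0,[0.008,0,0],[0,0,0]],[0,[0,0,0],[0,0,0]]]'
```

```text
t: 6.78
tool_pos: [466.0, -31.8, 49.7]
ee_rot: [[0.998, 0.065, 0.007], [0.065, -0.998, 0.0], [0.007, 0.0, -1.0]]
ft_force: [0.5, -0.0, -0.3]
grip_width: 0.001
gripper_force: 0.0
```

```bash
python3 -m creep '[[0,[0.012,0,0.003],[0,0,0]],[0,[0.012,0,0],[0,0,0]],[0,[0.012,0,0],[0,0,0]],[0,[0.012,0,0],[0,0,0]],[0,[0.012,0,0],[0,0,0]],[0,[0.012,0,0],[0,0,0]],[0,[0.01,0,0],[0,0,0]],[0,[0,0,0],[0,0,0]]]'
python3 -c "
from h import *
c=wsnap('w3')"
```

```text
t: 7.45
tool_pos: [546.4, -26.2, 45.0]
ee_rot: [[0.998, 0.065, 0.004], [0.065, -0.998, 0.001], [0.004, -0.0, -1.0]]
ft_force: [1.1, -0.5, 0.2]
grip_width: -0.003
gripper_force: 0.0
```

View pics/w3.png

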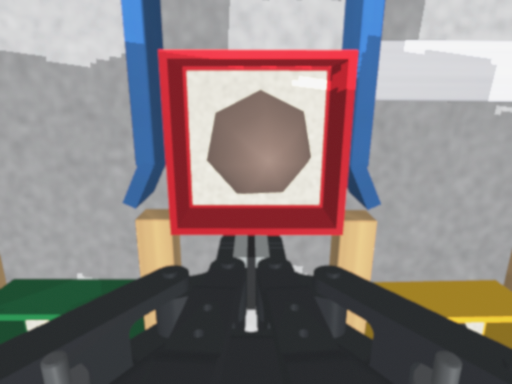

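The red box (165–355, 50–235) is entering between the blue guides squarely. I'll continue slowly.

```bash
python3 -m creep '[[0,[0.005,0,0],[0,0,0]],[0,[0.005,0,0],[0,0,0]],[0,[0.005,0,0],[0,0,0]],[0,[0.004,0,0],[0,0,0]],[0,[0.004,0,0],[0,0,0]],[0,[0.002,0,0],[0,0,0]],[0,[0,0,0],[0,0,0]]]'
python3 -m creep '[[0,[0.001,0,0],[0,0,0]],[0,[0.001,0,0],[0,0,0]],[0,[0.001,0,0],[0,0,0]],[0,[0,0,0],[0,0,0]]]'
```

```text
t: 8.08
tool_pos: [568.6, -24.7, 44.3]
ee_rot: [[0.998, 0.064, 0.001], [0.064, -0.998, 0.001], [0.001, -0.001, -1.0]]
ft_force: [-0.3, -0.8, -0.1]
grip_width: 0.0
gripper_force: 0.0
t: 8.42
tool_pos: [570.6, -24.5, 44.2]
ee_rot: [[0.998, 0.064, 0.0], [0.064, -0.998, 0.001], [0.0, -0.001, -1.0]]
ft_force: [-1.9, 0.8, 1.5]
grip_width: -0.001
gripper_force: 1.0
```

```bash
for i in 1 2 3; do python3 -m creep '[[0,[0.002,0,0],[0,0,0]],[0,[0.002,0,0],[0,0,0]],[0,[0,0,0],[0,0,0]]]' | grep -E 'tool_pos|ft_f'; done
```

```text
tool_pos: [575.5, -24.2, 44.3]
ft_force: [-0.6, -1.0, -0.7]
tool_pos: [577.3, -24.0, 44.1]
ft_force: [-5.4, -0.7, 2.7]
tool_pos: [577.4, -24.0, 43.6]
ft_force: [-11.0, -1.1, 9.5]
```

```bash
python3 -m creep '[[0,[-0.01,0,0],[0,0,0]],[0,[-0.015,0,0],[0,0,0]],[0,[0,0,-0.036],[0,0,0]],[0,[0,0,-0.038],[0,0,0]],[0,[0,0,-0.038],[0,0,0]],[0,[0,0.03,-0.025],[0,0,0]],[0,[0,0.03,0],[0,0,0]],[0,[0,0,0],[0,0,0]]]'
python3 -m creep '[[60,[0,0,0],[0,0,0]],[60,[0,0,0],[0,0,0]]]' 30
python3 -c "
from h import *
c=wsnap('w4')"
```

```text
t: 9.83
tool_pos: [565.1, -89.7, 184.4]
ee_rot: [[0.998, 0.061, 0.009], [0.061, -0.998, -0.003], [0.009, 0.004, -1.0]]
ft_force: [-0.1, -0.5, -0.3]
grip_width: -0.001
gripper_force: 0.0
t: 10.0
tool_pos: [561.6, -85.2, 180.9]
ee_rot: [[0.998, 0.064, -0.0], [0.064, -0.998, 0.001], [0.0, -0.001, -1.0]]
ft_force: [-1.4, 0.4, -0.4]
grip_width: 0.275
gripper_force: 0.0
```

View pics/w4.png

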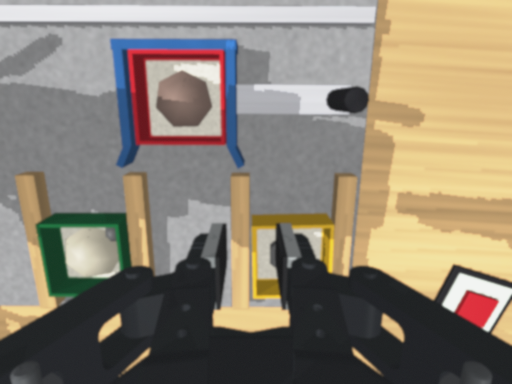

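The red box sits against the fence's back wall (128–226, 48–145), and the post is at (355,99). Now I'll pinch the post.

```bash
python3 -m creep '[[60,[0.022,0.023,0],[0,0,0]],[60,[0.022,0.023,0],[0,0,0]],[60,[0.022,0.024,0],[0,0,0]],[60,[0,0,0],[0,0,0]],[60,[0,0,0.036],[0,0,0]],[60,[0,0,0.038],[0,0,0]],[60,[0,0,0.038],[0,0,0]],[60,[0,0,0],[0,0,0]]]'
python3 -m creep '[[0,[0,0,0],[0,0,0]],[0,[0,0,0],[0,0,0]],[0,[0,0,0],[0,0,0]],[0,[0,0,0],[0,0,0]],[0,[0,0,0],[0,0,0]],[0,[0,0,0],[0,0,0]]]' 30
```

```text
t: 10.72
tool_pos: [625.2, -148.0, 60.5]
ee_rot: [[0.998, 0.066, -0.016], [0.066, -0.998, 0.005], [-0.015, -0.006, -1.0]]
ft_force: [-2.6, 0.0, -1.8]
grip_width: 0.602
gripper_force: 0.0
t: 11.22
tool_pos: [633.8, -151.0, 71.8]
ee_rot: [[0.998, 0.065, 0.005], [0.065, -0.998, 0.0], [0.005, 0.0, -1.0]]
ft_force: [1.3, 1.8, 7.0]
grip_width: 0.202
gripper_force: 30.4
```

```bash
python3 -m creep '[[0,[0,-0.01,0],[0,0,0]],[0,[0,-0.018,0],[0,0,0]],[0,[0,-0.022,0],[0,0,0]],[0,[0,-0.022,0],[0,0,0]],[0,[0,-0.022,0],[0,0,0]],[0,[0,-0.022,0],[0,0,0]],[0,[0,-0.022,0],[0,0,0]],[0,[0,-0.022,0],[0,0,0]]]'
python3 -m creep '[[0,[0,-0.02,0],[0,0,0]],[0,[0,-0.016,0],[0,0,0]],[0,[0,-0.012,0],[0,0,0]],[0,[0,-0.01,0],[0,0,0]],[0,[0,-0.008,0],[0,0,0]],[0,[0,-0.006,0],[0,0,0]],[0,[0,0,0],[0,0,0]]]'
```

```text
t: 11.88
tool_pos: [624.4, 7.9, 71.9]
ee_rot: [[0.998, 0.063, 0.007], [0.063, -0.998, -0.003], [0.007, 0.003, -1.0]]
ft_force: [2.6, -4.0, 3.8]
grip_width: 0.199
gripper_force: 30.3
t: 12.47
tool_pos: [620.9, 62.7, 71.9]
ee_rot: [[0.995, 0.095, 0.005], [0.095, -0.995, 0.014], [0.007, -0.014, -1.0]]
ft_force: [2.8, -1.0, 6.0]
grip_width: 0.198
gripper_force: 31.2
```

```bash
python3 -m creep '[[0,[0,0,0],[0,0,0]]]'; python3 - <<'E'
from h import *
s=readout.state()
for k in ('q','joint_velocities','effort','ft_force','wrist_torque'): print(k,np.round(s[k],3))
snap('scene','scene2')
E
```

```text
t: 12.55
tool_pos: [620.9, 62.7, 71.9]
ee_rot: [[0.996, 0.095, 0.005], [0.095, -0.995, 0.015], [0.007, -0.014, -1.0]]
ft_force: [2.9, 0.3, 5.1]
grip_width: 0.197
gripper_force: 31.3
q [ 0.094  0.544 -0.187  0.834  0.014  3.141]
joint_velocities [-0.002  0.001  0.     0.     0.004  0.   ]
effort [  0.707 -48.693  18.461   1.083   0.765  -0.118]
ft_force [2.946 0.348 5.059]
wrist_torque [-0.568 -0.471 -0.124]
```

View pics/scene2.png

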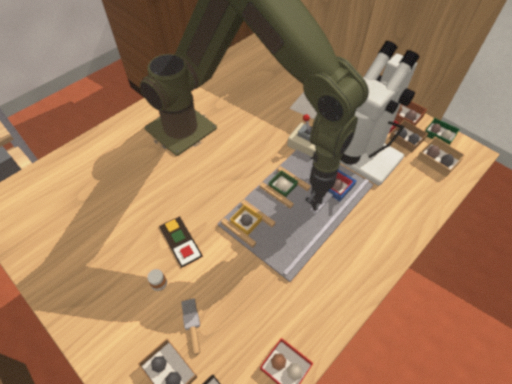

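Joint 6 is at its 3.14 limit, so the tool's yaw can't go below q1. I'll open, turn the tool about the post and re-pinch.

```bash
python3 -m creep '[[45,[0,0,0],[0,0,0]],[45,[0,0,0],[0,0,0]],[45,[0,0,0],[0,0,-0.08]],[45,[0,0,0],[0,0,-0.08]],[45,[0,0,0],[0,0,0]],[45,[0,0,0],[0,0,0]]]'
```

```text
t: 13.1
tool_pos: [617.1, 62.9, 69.1]
ee_rot: [[0.968, 0.25, -0.003], [0.25, -0.968, 0.016], [0.001, -0.016, -1.0]]
ft_force: [-0.6, 0.3, 0.4]
grip_width: 0.446
gripper_force: 0.0
```

```bash
python3 -m creep '[[0,[0.003,0,0],[0,0,0]],[0,[0,0,0],[0,0,0]],[0,[0,0,0],[0,0,0]],[0,[0,0,0],[0,0,0]],[0,[0.001,-0.006,0],[0,0,0]],[0,[0.001,-0.006,0],[0,0,0]],[0,[0.001,-0.005,0],[0,0,0]],[0,[0,0,0],[0,0,0]]]' 30
for i in 1 2; do python3 -m creep '[[0,[0.0005,-0.0025,0],[0,0,0]],[0,[0.0005,-0.0025,0],[0,0,0]],[0,[0,0,0],[0,0,0]]]' | grep -E 'tool_pos|ft_f'; done
```

```text
t: 13.77
tool_pos: [620.0, 82.1, 69.6]
ee_rot: [[0.967, 0.253, -0.0], [0.253, -0.967, 0.016], [0.004, -0.016, -1.0]]
ft_force: [4.9, -0.2, -5.9]
grip_width: 0.199
gripper_force: 29.7
tool_pos: [619.8, 86.5, 69.6]
ft_force: [4.3, -1.9, -6.8]
tool_pos: [619.5, 91.4, 69.6]
ft_force: [4.1, -1.5, -6.7]
```

```bash
for i in 1 2 3; do python3 -m creep '[[0,[0.0003,-0.0015,0],[0,0,0]],[0,[0.0003,-0.0015,0],[0,0,0]],[0,[0,0,0],[0,0,0]]]' | grep -E 'tool_pos|ft_f'; done
```

```text
tool_pos: [619.5, 91.7, 69.6]
ft_force: [6.1, -8.4, -5.5]
tool_pos: [619.5, 91.8, 69.6]
ft_force: [6.3, -17.2, -5.8]
tool_pos: [619.5, 92.0, 69.6]
ft_force: [6.7, -25.0, -6.5]
```

```bash
python3 -m creep '[[45,[0,0,0],[0,0,0]],[45,[0,0,0],[0,0,0]],[45,[0,0,-0.02],[0,0,0]],[45,[0,0,-0.036],[0,0,0]],[45,[0,0,-0.036],[0,0,0]],[45,[0,0,-0.036],[0,0,0]],[45,[-0.02,0,-0.03],[0,0,-0.1]],[0,[-0.03,0,0],[0,0,-0.1]]]'
python3 - <<'E'
from h import *
for f in ('top1','scene1'):
    c=load(f); z=c['z_map'];v,u=np.mgrid[0:384,0:512]
    P=np.stack([(u-c['cx'])/c['fx']*z,(v-c['cy'])/c['fy']*z,z],-1); W=(P-c['t'])@c['R']
    hsv=cv2.cvtColor(c['pixels'],cv2.COLOR_RGB2HSV)
    near=(abs(W[...,0]-400)<80)&(abs(W[...,1]-275)<80)
    m=near&((hsv[...,0]<6)|(hsv[...,0]>174))&(hsv[...,1]>120)&(W[...,2]>100)
    p=W[m]; cam=-c['R'].T@c['t']; mu=p.mean(0); d=(mu-cam)/np.linalg.norm(mu-cam)
    print(f,m.sum(),p.min(0).round(0),p.max(0).round(0),'centre~',(mu+d*8.7).round(1))
    t=W[near&(abs(W[...,2]-51)<4)&(hsv[...,1]<110)&(z>0)]
    print(' lamp top',len(t),cv2.minAreaRect(t[:,:2].astype(np.float32)))
E
```

```text
t: 15.68
tool_pos: [575.5, 85.0, 235.1]
ee_rot: [[0.895, 0.446, 0.011], [0.445, -0.895, 0.021], [0.019, -0.013, -1.0]]
ft_force: [0.9, 1.0, 0.7]
grip_width: 0.319
gripper_force: 0.0
top1 83 [377. 263. 130.] [398. 285. 148.] centre~ [387.8 275.7 130.7]
 lamp top 1009 ((412.9265441894531, 279.7388916015625), (130.7043914794922, 100.08431243896484), 10.61635684967041)
scene1 29 [383. 263. 127.] [402. 280. 143.] centre~ [389.6 275.5 129.9]
 lamp top 320 ((408.85546875, 277.995849609375), (117.86437225341797, 101.4427490234375), 12.081377029418945)
```

```bash
python3 -c "
from h import *
c=wsnap('w5')"
```

```text
(no output)
```

View pics/w5.png

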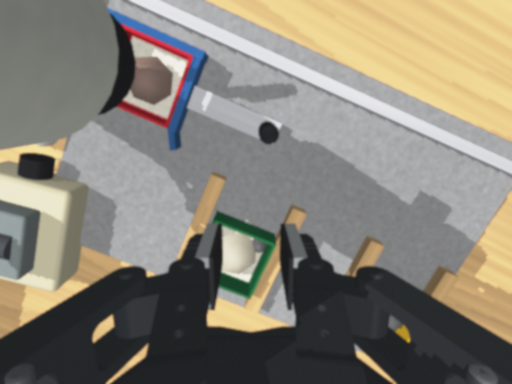

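The box is still against the fence's back wall under the lens (125–190, 30–125), with the post at (268,131). Next is the lamp lever.

```bash
python3 -c "
from h import *
print(px(load('w5'),268,130).round(0))"
python3 -m creep '[[0,[-0.032,-0.016,0],[0,0,0]],[0,[-0.032,-0.016,0],[0,0,0]],[0,[-0.032,-0.016,0],[0,0,0]],[0,[-0.032,-0.016,0],[0,0,0]],[0,[-0.032,-0.016,0],[0,0,0]],[0,[0,0,0],[0,0,-0.11]],[0,[0,0,0],[0,0,-0.12]],[0,[0,0,0],[0,0,-0.12]]]'
python3 -m creep '[[0,[0,0,0],[0,0,-0.12]],[0,[0,0,0],[0,0,-0.12]],[0,[0,0,0],[0,0,-0.12]],[0,[0,0,0],[0,0,-0.12]],[0,[0,0,0],[0,0,-0.12]],[0,[0,0,0],[0,0,-0.12]],[0,[0,0,0],[0,0,-0.12]],[0,[0,0,0],[0,0,-0.12]]]'
python3 -m creep '[[0,[0,0,0],[0,0,0]],[0,[0,0,0],[0,0,0]]]'
```

```text
[621.  94.  79.]
t: 16.4
tool_pos: [389.9, 84.9, 228.4]
ee_rot: [[0.688, 0.726, -0.003], [0.725, -0.688, 0.018], [0.011, -0.015, -1.0]]
ft_force: [0.5, 0.0, 0.3]
grip_width: -0.005
gripper_force: 0.0
t: 17.07
tool_pos: [390.7, 84.9, 228.1]
ee_rot: [[-0.199, 0.98, -0.004], [0.98, 0.199, 0.018], [0.018, -0.0, -1.0]]
ft_force: [0.1, 1.2, -0.4]
grip_width: 0.001
gripper_force: 0.0
t: 17.23
tool_pos: [391.2, 84.5, 228.2]
ee_rot: [[-0.19, 0.982, -0.003], [0.982, 0.19, 0.017], [0.017, 0.0, -1.0]]
ft_force: [0.6, -0.3, -0.3]
grip_width: 0.001
gripper_force: 0.0
```

```bash
python3 -m creep '[[0,[0.037,-0.002,0],[0,0,0]],[0,[0.038,-0.002,0],[0,0,0]],[0,[0.038,-0.002,0],[0,0,0]],[0,[0.038,-0.002,0],[0,0,0]],[0,[0.037,-0.002,0],[0,0,0]],[0,[0,0,0],[0,0,0]],[0,[0,0,0],[0,0,0]]]'
python3 -c "
from h import *
c=wsnap('w6')"
```

```text
t: 17.82
tool_pos: [345.0, 268.1, 231.1]
ee_rot: [[-0.195, 0.981, -0.002], [0.981, 0.195, 0.016], [0.016, 0.001, -1.0]]
ft_force: [0.1, -1.6, -0.8]
grip_width: 0.001
gripper_force: 0.0
```

View pics/w6.png

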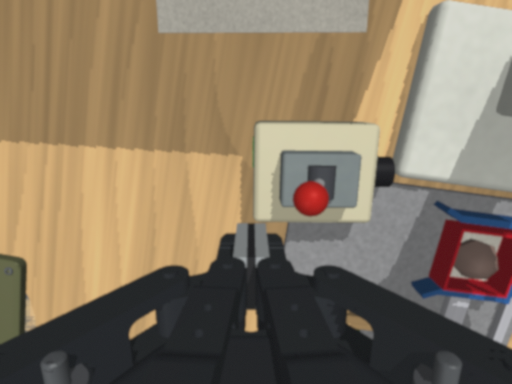

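The red ball is at (311,198) on the lamp unit, which spans (255–378, 122–220). The fingertips are at (250,228).

```bash
python3 - <<'E'
from h import *
c=load('w6')
def hgt(u,v,z):
    d=c['R'].T@np.array([(u-c['cx'])/c['fx'],(v-c['cy'])/c['fy'],1]); o=-c['R'].T@c['t']; return (o+d*(z-o[2])/d[2])
s=readout.state(); print(px(c,311,198).round(0),hgt(311,198,125).round(1))
for p in (hgt(311,198,125),): print((np.array(s['ee_rot']).T@(p-np.array(s['tool_pos']))).round(1))
print([hgt(u,v,50).round(0)[:2] for u,v in ((256,123),(377,124),(371,220),(256,219))])
E
```

```text
[386. 279. 140.] [389.6 275.1 125. ]
[ -2.   45.2 105.9]
[array([341., 317.]), array([451., 338.]), array([473., 246.]), array([360., 224.])]
```

```bash
python3 -m creep '[[0,[-0.002,0,0.034],[0,0,0]],[0,[0,0,0.034],[0,0,0]],[0,[0,0,0.03],[0,0,0]],[0,[0,0,0],[0,0,0]],[0,[0,0.01,0],[0,0,0]],[0,[0,0.01,0],[0,0,0]],[0,[0,0.01,0],[0,0,0]],[0,[0,0.01,0],[0,0,0]]]'
python3 -m creep '[[0,[0,0.008,0],[0,0,0]],[0,[0,0.008,0],[0,0,0]],[0,[0,0.006,0],[0,0,0]],[0,[0,0.005,0],[0,0,0]],[0,[0,0.003,0],[0,0,0]],[0,[0,0,0],[0,0,0]]]'
```

```text
t: 18.53
tool_pos: [388.3, 274.5, 135.2]
ee_rot: [[-0.192, 0.981, 0.002], [0.981, 0.192, 0.018], [0.017, 0.005, -1.0]]
ft_force: [-1.6, -0.0, 0.9]
grip_width: 0.001
gripper_force: 0.7
t: 19.03
tool_pos: [409.8, 278.2, 132.5]
ee_rot: [[-0.194, 0.981, -0.013], [0.981, 0.194, 0.014], [0.016, -0.01, -1.0]]
ft_force: [-12.4, -0.4, 8.4]
grip_width: -0.002
gripper_force: 6.6
```

```bash
for i in 1 2; do python3 -m creep '[[0,[0,0.003,0],[0,0,0]],[0,[0,0.003,0],[0,0,0]],[0,[0,0,0],[0,0,0]]]' | grep -E 'tool_pos|ft_f'; done
python3 - <<'E'
from h import *
for f,n in (('scene','scene3'),('top','top3')):
    c=snap(f,n); z=c['z_map'];v,u=np.mgrid[0:384,0:512]
    P=np.stack([(u-c['cx'])/c['fx']*z,(v-c['cy'])/c['fy']*z,z],-1); W=(P-c['t'])@c['R']
    hsv=cv2.cvtColor(c['pixels'],cv2.COLOR_RGB2HSV)
    m=(abs(W[...,0]-420)<80)&(abs(W[...,1]-275)<80)&((hsv[...,0]<6)|(hsv[...,0]>174))&(hsv[...,1]>120)&(W[...,2]>90)
    p=W[m]; print(f,len(p)); 
    if len(p): print(p.min(0).round(0),p.max(0).round(0))
E
```

```text
tool_pos: [410.3, 278.2, 132.3]
ft_force: [-24.7, -3.2, 19.6]
tool_pos: [410.9, 278.2, 132.3]
ft_force: [-36.5, -3.7, 30.5]
scene 36
[424. 272. 120.] [449. 289. 139.]
top 42
[424. 242. 125.] [482. 285. 568.]
```

```bash
python3 -m creep '[[0,[0,-0.015,0],[0,0,0]],[0,[0,-0.025,0],[0,0,0]],[0,[0,-0.03,0],[0,0,0]],[0,[0,0,-0.034],[0,0,0]],[0,[0,0,-0.034],[0,0,0]],[0,[0,0,-0.03],[0,0,0]],[0,[0,0,0],[0,0,0]],[0,[0,0,0],[0,0,0]]]'
python3 - <<'E'
from h import *
c=wsnap('w7')
hsv=cv2.cvtColor(c['pixels'],cv2.COLOR_RGB2HSV)
z=c['z_map'];v,u=np.mgrid[0:384,0:512]
P=np.stack([(u-c['cx'])/c['fx']*z,(v-c['cy'])/c['fy']*z,z],-1); W=(P-c['t'])@c['R']
m=((hsv[...,0]<6)|(hsv[...,0]>174))&(hsv[...,1]>120)&(W[...,2]>100)
print(W[m].min(0).round(0),W[m].max(0).round(0),W[m].mean(0).round(0))
E
```

```text
t: 20.3
tool_pos: [360.0, 267.9, 233.3]
ee_rot: [[-0.193, 0.981, 0.003], [0.981, 0.193, 0.019], [0.018, 0.007, -1.0]]
ft_force: [0.6, 0.3, -0.6]
grip_width: -0.001
gripper_force: 0.0
[347. 274. 124.] [446. 331. 355.] [430. 288. 139.]
```

View pics/w7.png

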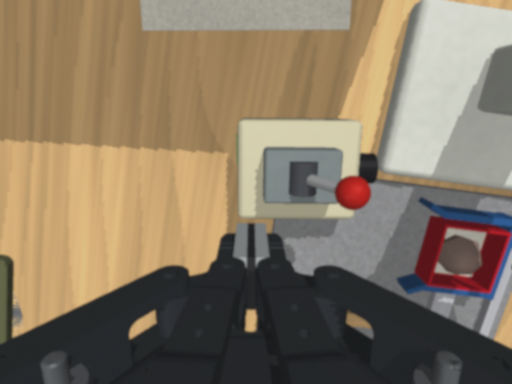

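The lever now leans away from the robot with its ball at (353,192). The red box is still in the shuttle at (460,255). I'll check the ball's travel before handing in.

```bash
python3 - <<'E'
from h import *
c=load('w7')
def hgt(u,v,z):
    d=c['R'].T@np.array([(u-c['cx'])/c['fx'],(v-c['cy'])/c['fy'],1]); o=-c['R'].T@c['t']; return (o+d*(z-o[2])/d[2])
a=hgt(353,192,125); b=np.array([389.6,275.1,125]); print(a.round(1),np.linalg.norm(a-b))
E
```

```text
[435.6 285.  125. ] 47.02212844998091
```

```bash
python3 - <<'E'
from h import *
for f,blk in (('w6',(281,361,152,208)),('w7',(264.5,341,148.5,203))):
    c=load(f)
    def hgt(u,v,z):
        d=c['R'].T@np.array([(u-c['cx'])/c['fx'],(v-c['cy'])/c['fy'],1]); o=-c['R'].T@c['t']; return (o+d*(z-o[2])/d[2])
    hsv=cv2.cvtColor(c['pixels'],cv2.COLOR_RGB2HSV)
    m=(((hsv[...,0]<6)|(hsv[...,0]>174))&(hsv[...,1]>120)).astype(np.uint8); m[:,:280]=0; m[:,385:]=0; m[230:]=0
    (u,v),r=cv2.minEnclosingCircle(cv2.findNonZero(m)); 
    e=np.array([.982,.19,0])
    print(f,u,v,r,'depth z ball centre est', r and c['fx']*13/r)
    zc=(c['R']@np.array([390 if f=='w6' else 437,278,125])+c['t'])[2]; print(' expected depth at z125',zc)
    b=np.mean([hgt(x,y,75) for x in blk[:2] for y in blk[2:]],0)
    w=np.linalg.norm(hgt(blk[0],180,75)-hgt(blk[1],180,75))
    for z in (120,125,130): print(z,((hgt(u,v,z)-b)@e).round(1), 'block',b.round(1),w.round(1))
E
```

```text
w6 310.75 198.25 17.5535888671875 depth z ball centre est 237.07753296162
 expected depth at z125 236.244807070255
120 -17.2 block [407. 280.  75.] 71.2
125 -18.2 block [407. 280.  75.] 71.2
130 -19.2 block [407. 280.  75.] 71.2
w7 352.5799865722656 191.11599731445312 17.614587783813477 depth z ball centre est 236.2565388603384
 expected depth at z125 240.43423209389601
120 30.6 block [406.7 280.3  75. ] 68.8
125 28.9 block [406.7 280.3  75. ] 68.8
130 27.2 block [406.7 280.3  75. ] 68.8
```

The ball is 28.9 mm beyond the hinge, which is exactly the 0.5 rad stop. The lever only started partly over.

```bash
python3 -c "
from station import workorder
print(workorder.close_job())"
```

```text
the job is handed in; nothing more can be done
None
```

I handed the job in at about 20 s, with no verdict returned: the called red box is home in the shuttle, the shuttle is at its stop under the microscope, and the lamp lever is fully over.

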